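# Pack the next torch head from the feed track

## Task

Take the torch head that waits at the stop, at the bottom end of the sloped feed track, and lay it in the white foam cradle of the empty black gift tray, lying along the groove; set it down rather than dropping it, and let go. Leave the other heads on the track, so that the next one rolls down to the stop.

Things in the scene. Friction and masses are not known exactly. Their poses are not given: they have to be found in the camera images.
- head_end: Torch head to take, at the stop: black cylinder, 34 mm diameter, 48 mm long, about 90 g, flat ends, brass ring at the +y end. Origin: its centre; y runs along it (either way round is right in the cradle). It lies level across the track, its ends 8 mm past each side of the 32 mm wide pick-up end: pinch it across its ends (48 mm) from above; 25 mm beside each end is free to 35 mm below its centre.
- head_next: The next torch head, alike, 34 mm farther up the track and touching the first; a third lies behind it. Origin: the centre of the cylinder, y along it. It rolls down to the stop by itself when the end head is lifted away.
- stop_place (a point): Centre of a head resting against the track's stop, 65 mm above the table. x points uphill (level), y across the track (along the heads), z up. Aluminium track, fixed, sloping 12 degrees; its blue stop, just downhill, is 32 mm wide and 18 mm high above the deck. From 35 mm uphill on, the deck is 66 mm wide with blue side guides 20 mm high.
- cradle_place (a point): Centre of a head seated in the empty tray's V groove, 40 mm above the table. y along the groove, x across, z up. White foam cradle, 32 mm wide along y (a head stands out 8 mm at each end), 45 degree groove 51 mm wide at its mouth 1 mm above this point; in a black tray 110 (x) by 130 mm (y), walls 18 mm high, fixed. A like tray already holds a head: not that one.
Mind the look-alikes: they are no part of the job. What is shaped like the head_end but blue or purple is not meant.

How it is judged:
By the outcome, as a careful person would: the job done as asked, in the order asked, and still so for the second after the job is handed in, with the robot touching nothing.
It also fails if it takes over 34 s, if anything falls off the work surface, if the arm or the gripper's body presses on something with over 40 N, if the wrist force passes 120 N, or if a joint passes its speed limit or range.

## Robot

A 6-joint arm with a two-finger parallel gripper is mounted at the origin on the work surface. World frame = base frame: x ahead of the robot, y to its left, z up, the work surface at z = 0. Lengths are in mm, angles in rad, forces in N, time in s.
With the tool pointing down it reaches from about 275 to 750 mm from the base axis. Payload 10.2 kg.
Tool frame: the origin (TCP) lies midway between the tips of the shut fingers; the grasp point (between the pads) lies 19 mm behind it (ctrl.grip_depth is the distance from the TCP to the grasp point, in mm); y points along the fingers, x is the direction in which the jaws open and shut, and the axes are right-handed (so a half turn about y gives the same grasp; the last joint's range is limited). The gripper opens to 85 mm and grips with 20 to 120 N. Pads are 22 mm wide; open, the fingers measure 114 mm over their backs; the gripper's body (76 mm by 85 mm) begins 54 mm behind the grasp point. The pads swing forward as they close: fully open they stand 13 mm farther back than shut.
Start: joints at [1.056, 0.313, 1.498, -0, 1.331, -0.223], TCP at [151.043, 502.809, 231.294] pointing down, gripper open.
Joint ranges: [-2.94, 2.94], [-0.97, 2.17], [0.19, 2.56], [-1.23, 4.37], [0.02, 3.11], [-2.88, 2.88]. Speed limits (rad/s): [2.39, 2.39, 3.01, 3.14, 3.14, 3.14].

## Interface

Orientations are given as a unit quaternion [w, x, y, z].
In Python, from rig import ctrl gives the robot as it stands. The module is installed in compiled form; this text tells all that it offers.
- The arm moves only by the tool drive_tool, never from a script. Its arguments are lists of equal length, an entry for each row: "gripper": the closure, from 0 (fully open) to 1 (shut); "offset": the shift along the tool's x, y, z in m, a list of three; "turn": the turn about the tool's y in degrees. In form: {"gripper": [gripper, ...], "offset": [[tx, ty, tz], ...], "turn": [turn, ...]}. A call has 1 to 20 rows; each row shifts and turns the commanded pose from where the row before left it, along the tool's axes as they then stand; what a row does not reach is not made up. A row lasts 1/12 s, in which the tool goes at most 41.7 mm and 7.16 degrees, less where a joint would pass 70% of its speed; a pose out of reach is approached as far as the arm can. A call is refused whole if a number of a shift passes 0.0417 or a number of a turn 7.16, either way. A call with a gripper value outside its range is refused whole. The fingers move at their own pace and stop on an object; "force" is the grip in N (left out, the last holds). Time passes only in rows, so rows that do not move let the fingers close. It gives the time, the measured TCP pose, the force and the opening at its end, in the units of the state.
- ctrl.sense(): the state, without advancing time (a new reading comes with each control period).
- ctrl.capture(name): name is "scene" or "top"; returns (picture, depth): 384x512x3 uint8, red, green, blue; 384x512 float32, mm along the optical axis (not along the pixel's ray), 0 where there is no reading.
- ctrl.camera_params(name): a dict with "fovy" (degrees; the focal length in pixels is half the picture's height over the tangent of half this angle, whatever the lens; pixels are square), "cx", "cy" (the principal point, pixels), "view" (4x4, takes a point from world to camera coordinates). Camera axes: x right, y down, z forward; pixel columns grow to the right and rows downward; lengths in mm; the calibration is good to about 2 mm. A picture is of the moment at which its call begins. camera_params takes no time and is no camera call.
- ctrl.finish_job(): hands the job in, once; it reports no verdict.
Trained networks look in the newest picture that a camera, given by its name, has taken for a name from the list of things; names that differ only in an ending like _2 or _b are one class to them, and where a whole thing is asked for, a point or a joint stands for the part that bears it (a point fixed in the world has none). Each returns a list of dicts, best first, with "score" (0 to 1); they miss things now and then, are a little off and sometimes report something else, mostly with a low value. They report only what shows in the picture. A call takes as long as a camera call. They do not tell look-alikes from the thing itself.
- ctrl.boxes_of(camera, query): "centre" ([x, y, z] in mm, in the coordinates of the camera as it stood for that picture, good to about 4 mm: the middle of the surface that is visible of it).
- ctrl.regions_of(camera, query): "mask" (384x512 bool, what is visible of it).
- ctrl.pinpoint(camera, query): "centre" ([x, y, z] in mm, in the coordinates of the camera as it stood for that picture, good to about 4 mm: a listed point, or the origin of a listed thing).
The state is a dict: "time_s": time; "joints": joint angles; "dq": joint speeds; "tau": joint torques, N m; "eef_pos": TCP position; "ee_rot": TCP orientation; "force": force on the tool from outside, world axes, zero at the start; "wrist_torque": the same for the moment, N m; "grip_width": opening from 0.0 (shut) to 1.0 (fully open).
Only numpy, scipy, OpenCV 4.12 (cv2) and the standard library are available. Lean on these libraries where they do the work, as an engineer would, in place of code of your own. Each camera call takes 0.05 s, during which the arm holds its last target.

## Working session

There is one attempt and no reset: what is moved stays moved. The work goes in short steps, Python scripts to look and compute and a tool call to move; the robot and the scene stay as the last step left them, time stands still between calls to the robot, and variables do not carry over. Pictures are saved under pics/ and viewed, and the job is handed in when it is done.

Besides the shell and the picture viewer there is one more tool, called after "Call:" by a JSON object that holds its "method" and its "body", one argument or row to a line. drive_tool: Moves the arm, as the interface text tells. Its arguments: {"type":"object","properties":{"gripper":{"type":"array","items":{"type":"number"}},"offset":{"type":"array","items":{"type":"array","items":{"type":"number"}}},"turn":{"type":"array","items":{"type":"number"}},"force":{"type":"number"}},"required":["gripper","offset","turn"]}

```bash
mkdir -p pics
cat > h.py <<'E'
import numpy as np, cv2
from rig import ctrl
def w(cam,p):
    V=np.array(ctrl.camera_params(cam)["view"]); return (np.linalg.inv(V)@np.append(p,1))[:3]
def cap(cam,fn):
    p,d=ctrl.capture(cam); cv2.imwrite('pics/'+fn,p[:,:,::-1]); np.savez('/tmp/'+cam,p=p,d=d); return p,d
def proj(cam,p):
    c=ctrl.camera_params(cam); f=192/np.tan(np.radians(c['fovy']/2)); q=np.array(c['view'])@np.append(p,1); return c['cx']+f*q[0]/q[2], c['cy']+f*q[1]/q[2]
def cloud(cam,d):
    c=ctrl.camera_params(cam); f=192/np.tan(np.radians(c['fovy']/2))
    v,u=np.mgrid[:384,:512]; P=np.stack([(u-c['cx'])/f*d,(v-c['cy'])/f*d,d,np.ones_like(d)],-1)
    return (P@np.linalg.inv(np.array(c['view'])).T)[...,:3]
E
python3 - <<'E'
from h import *
s=ctrl.sense(); print(s['eef_pos'],s['ee_rot'],s['time_s'],ctrl.grip_depth)
for c in('scene','top'):
    cap(c,c+'0.png'); cp=ctrl.camera_params(c); print(c,{k:cp[k] for k in('fovy','cx','cy')},np.linalg.inv(cp['view'])[:3,3].round())
    for q in('stop_place','cradle_place','head_end'):
        for r in ctrl.pinpoint(c,q)[:5]: 
            x=w(c,r['centre']); print(c,q,round(r['score'],2),x.round(1),np.round(proj(c,x)))
E
```

```text
[150.88605586 502.57582359 230.69969909] [-0.5671752   0.56756451  0.42156907 -0.42244804] 0.0 18.700000000000003
scene {'fovy': 57.24012585526841, 'cx': 260.9167405688962, 'cy': 187.44545413164627} [ 790. -373.  586.]
scene stop_place 0.6 [551.4  78.3  65.6] [302. 149.]
scene cradle_place 0.63 [ 645.9 -184.9   39.9] [259. 277.]
scene head_end 0.97 [612.9 -33.5  15.9] [294. 214.]
scene head_end 0.89 [509.3 -40.4  16.6] [250. 190.]
scene head_end 0.72 [426.6  57.4  17.3] [249. 145.]
scene head_end 0.62 [549.9  73.   64.1] [300. 151.]
top {'fovy': 52.091891819046936, 'cx': 259.0604065615821, 'cy': 187.8443617563324} [468. -68. 936.]
top stop_place 0.97 [555.4  76.   68.9] [190. 185.]
top cradle_place 0.64 [ 639.4 -185.4   37.6] [306. 150.]
top cradle_place 0.24 [557.8 106.   72.4] [176. 183.]
top head_end 0.87 [557.4  73.9  62.7] [191. 184.]
top head_end 0.83 [515.5 -42.2  15.6] [244. 204.]
top head_end 0.79 [431.9  54.1  17.7] [202. 240.]
top head_end 0.64 [616.6 -29.8  16.3] [239. 161.]
```

View pics/scene0.png

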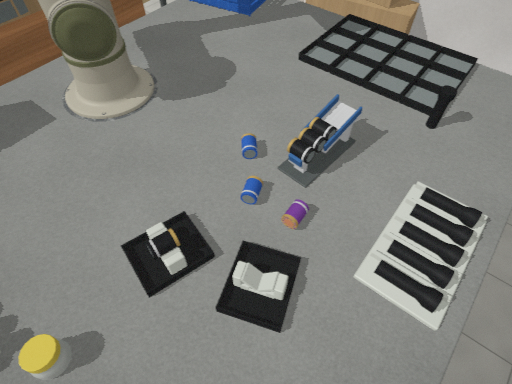

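View pics/top0.png

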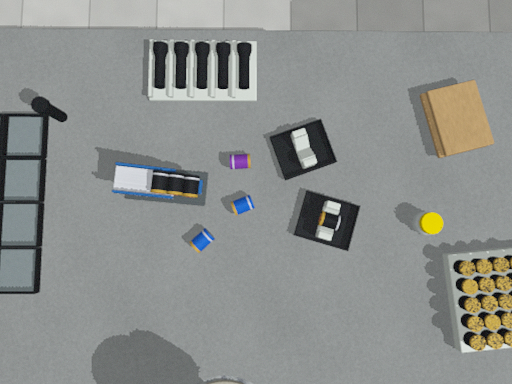

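Run:
```python
from h import *
t=np.load('/tmp/top.npz');p=t['p'];a=p[130:230,140:240];b=p[100:200,265:365]
cv2.imwrite('pics/crop0.png',cv2.resize(np.hstack([a,b]),None,fx=4,fy=4,interpolation=cv2.INTER_CUBIC)[:,:,::-1])
```

```text
(no output)
```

View pics/crop0.png

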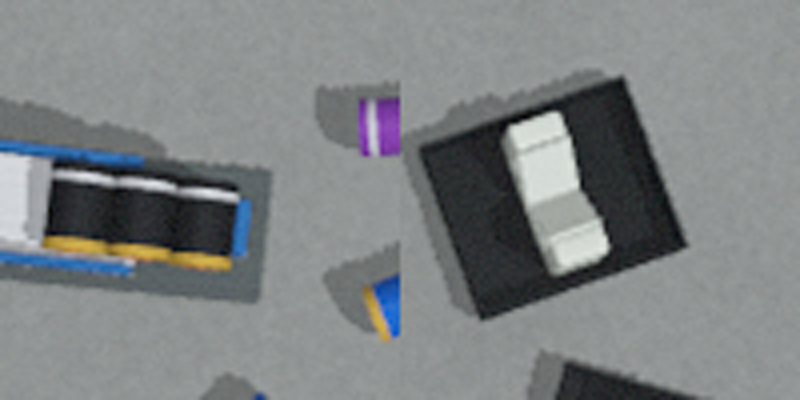

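The candidates, by top-view pixel, are:
- black head at the stop (190,185)
- the two heads behind it (175,184) and (160,183)
- blue (243,205) and (202,240)
- purple (240,161)
- black head already in the other tray (329,219)

I choose the one at (190,185): it is black, brass at its lower end, and touches the blue stop in the crop. The empty tray's cradle is at (304,148). Next I measure the yaws and centres.

```bash
cat > m.py <<'E'
from h import *
for c in('top','scene'):
    t=np.load(f'/tmp/{c}.npz');p=t['p'].astype(int);d=t['d'];P=cloud(c,d);ok=d>0
    hsv=cv2.cvtColor(t['p'],cv2.COLOR_RGB2HSV)
    def rect(m,name):
        m=m.astype(np.uint8);n,l,st,_=cv2.connectedComponentsWithStats(m);
        if n<2: print(name,'none');return
        i=1+st[1:,4].argmax();Q=P[l==i]
        (x,y),(a,b),an=cv2.minAreaRect(Q[:,:2].astype(np.float32)); 
        B=cv2.boxPoints(((x,y),(a,b),an)); print(c,name,len(Q),'ctr',round(x,1),round(y,1),'size',round(a,1),round(b,1),'ang',round(an,1),'z',np.percentile(Q[:,2],[2,50,98]).round(1))
    nr=lambda x,y,r:ok&(np.hypot(P[...,0]-x,P[...,1]-y)<r)
    tr=nr(640,-185,110)&(P[...,1]<-90)&((p.max(-1)<70)|(P[...,2]>8))&(P[...,2]<60)
    far=np.hypot(P[...,0]-640,P[...,1]+185)<85
    rect(tr&far,'tray'); rect(far&ok&(p.min(-1)>120)&(P[...,2]>10),'foam')
    H=nr(555,110,90)&(P[...,2]>50)
    rect(H,'track'); 
    for k in range(1):
        bl=nr(555,120,110)&(hsv[...,0]>100)&(hsv[...,0]<125)&(hsv[...,1]>120)&(P[...,2]>30)
        rect(bl,'guide')
    heads=nr(555,80,25)&(P[...,2]>70)&(P[...,2]<84)
    rect(heads,'heads'); 
    zt=nr(600,0,20)&(P[...,2]<10);print('table z',np.median(P[...,2][zt]))
s=ctrl.sense();print(s['time_s'],s['joints'])
E
python3 m.py
```

```text
top tray 2472 ctr 648.6 -182.5 size 110.5 130.9 ang 19.9 z [-0.4  4.2 41.8]
top foam 562 ctr 648.7 -182.7 size 89.1 32.4 ang 19.6 z [14.6 35.5 43.5]
top track 1842 ctr 560.0 124.5 size 149.6 66.1 ang 84.8 z [59.8 80.4 96.1]
top guide 172 ctr 591.1 164.8 size 113.9 9.2 ang 84.3 z [65.9 85.5 98.5]
top heads 352 ctr 554.6 78.3 size 40.3 47.9 ang 80.4 z [72.1 79.6 83.7]
table z -0.2147912492576438
scene tray 4851 ctr 643.2 -177.3 size 110.8 141.4 ang 19.4 z [ 0.9  4.2 41.2]
scene foam 1217 ctr 644.7 -181.7 size 88.0 33.7 ang 19.8 z [12.8 33.7 42.2]
scene track 1830 ctr 556.1 124.8 size 150.1 66.7 ang 83.4 z [54.6 79.6 95.6]
scene guide 225 ctr 591.0 164.3 size 114.5 5.2 ang 84.1 z [65.5 81.  98.5]
scene heads 372 ctr 553.0 78.5 size 42.1 45.1 ang 83.0 z [70.9 79.3 83.3]
table z -0.2900381424167904
0.4 [ 1.05556468e+00  3.12996511e-01  1.49778968e+00  1.88679535e-05
  1.33099611e+00 -2.23420169e-01]
```

```bash
cat > m2.py <<'E'
from h import *
from scipy.optimize import least_squares
a=np.radians(84.5);u=np.array([np.cos(a),np.sin(a)]);v=np.array([-u[1],u[0]])
o=np.array([555,76.])
for c in('top','scene'):
    t=np.load(f'/tmp/{c}.npz');d=t['d'];P=cloud(c,d);p=t['p']
    s=(P[...,:2]-o)@u; q=(P[...,:2]-o)@v;z=P[...,2]
    m=(d>0)&(abs(q)<20)&(z>66)&(s>-15)&(s<50)&(p.max(-1)<110)
    S,Z=s[m],z[m]
    def f(x):
        r=np.minimum(abs(np.hypot(S-x[0],Z-x[1])-17),abs(np.hypot(S-x[0]-33.3,Z-x[1]-7.07)-17));return r
    r=least_squares(f,[2,65],loss='soft_l1',f_scale=1)
    mm=(d>0)&(z>66)&(abs(s-r.x[0])<12)&(abs(q)<35)
    Q=q[mm]; lo,hi=np.percentile(Q,[1,99]);qc=(lo+hi)/2
    print(c,m.sum(),r.x,'cost',r.cost/m.sum(),'q',lo,hi,'ctr',o+u*r.x[0]+v*qc)
    # cradle groove
    b=np.radians(19.7);cx=np.array([np.cos(b),np.sin(b)]);cy=np.array([-cx[1],cx[0]]);O=np.array([647,-182.])
    s=(P[...,:2]-O)@cx;q=(P[...,:2]-O)@cy
    m=(d>0)&(abs(q)<12)&(abs(s)<48)
    for k in range(-48,48,6):
        n=m&(s>=k)&(s<k+6)
        if n.sum(): print(k+3,round(float(np.median(z:=P[...,2][n])),1),end=' | ')
    print()
E
python3 m2.py
python3 - <<'E'
from scipy.spatial.transform import Rotation as R
from rig import ctrl
q=ctrl.sense()['ee_rot'];print(R.from_quat([*q[1:],q[0]]).as_matrix().round(3))
E
```

```text
top 449 [-1.40132263 64.65953499] cost 0.6860739293803534 q -22.87152424557402 24.435965977913355 ctr [554.0870695   74.68010133]
-45 5.1 | -39 40.5 | -33 40.4 | -27 39.8 | -21 38.0 | -15 30.8 | -9 25.6 | -3 20.0 | 3 17.3 | 9 23.3 | 15 29.6 | 21 35.1 | 27 39.7 | 33 41.1 | 39 41.1 | 45 40.3 | 
scene 488 [-0.44638342 64.76906009] cost 0.8758425810764838 q -20.105371495000202 28.120949240186786 ctr [550.96787824  75.93980118]
-45 40.4 | -39 40.6 | -33 40.0 | -27 39.6 | -21 34.3 | -15 28.6 | -9 22.8 | -3 17.1 | 3 20.7 | 9 26.7 | 15 33.1 | 21 39.0 | 27 39.9 | 33 40.9 | 39 40.0 | 45 2.9 | 
[[ 0.288 -0.    -0.958]
 [ 0.958 -0.     0.288]
 [-0.    -1.     0.   ]]
```

Call:
{"method": "drive_tool", "body": {
  "gripper": [0, 0, 0, 0, 0, 0, 0, 0, 0, 0, 0, 0, 0],
  "offset": [
    [0, 0, 0],
    [0, 0, 0],
    [0, 0, 0],
    [0, 0, 0],
    [0, 0, 0],
    [0, 0, 0],
    [0, 0, 0],
    [0, 0, 0],
    [0, 0, 0],
    [0, 0, 0],
    [0, 0, 0],
    [0, 0, 0],
    [0, 0, 0]
  ],
  "turn": [6.57, 6.57, 6.57, 6.57, 6.57, 6.57, 6.57, 6.57, 6.57, 6.57, 6.57, 6.53, 0]
}}

```text
time_s: 1.48
eef_pos: [151.0, 502.8, 231.3]
ee_rot: [-0.706, 0.706, -0.035, 0.035]
force: [0.3, 0.5, 0.1]
grip_width: 1.002
```

```bash
cat > go.py <<'E'
import sys,numpy as np
from scipy.spatial.transform import Rotation as R
from rig import ctrl
s=ctrl.sense();q=s['ee_rot'];M=R.from_quat([*q[1:],q[0]]).as_matrix()
print('t',s['time_s'],'pos',s['eef_pos'].round(1),'yaw',np.degrees(np.arctan2(M[1,0],M[0,0])).round(2),'down',M[:,1].round(3),'j',np.round(s['joints'],2),'grip',s['grip_width'],'F',np.round(s['force'],1))
if len(sys.argv)>3:
    g=np.array([float(x) for x in sys.argv[1:4]]);print('tool shift mm',(M.T@(g-s['eef_pos'])).round(1))
E
python3 go.py 552.5 75.3 180
```

```text
t 1.4833 pos [151.  502.8 231.3] yaw -5.75 down [-0. -0. -1.] j [ 1.06  0.31  1.5  -0.    1.33  1.16] grip 1.0016019728553907 F [0.3 0.5 0.1]
tool shift mm [ 442.3   51.3 -385.1]
```

Call:
{"method": "drive_tool", "body": {
  "gripper": [0, 0, 0, 0, 0, 0, 0, 0, 0, 0, 0, 0, 0, 0, 0, 0, 0, 0, 0, 0],
  "offset": [
    [0.0246, 0.0028, -0.0214],
    [0.0246, 0.0028, -0.0214],
    [0.0246, 0.0028, -0.0214],
    [0.0246, 0.0028, -0.0214],
    [0.0246, 0.0028, -0.0214],
    [0.0246, 0.0028, -0.0214],
    [0.0246, 0.0028, -0.0214],
    [0.0246, 0.0028, -0.0214],
    [0.0246, 0.0028, -0.0214],
    [0.0246, 0.0028, -0.0214],
    [0.0246, 0.0028, -0.0214],
    [0.0246, 0.0028, -0.0214],
    [0.0246, 0.0028, -0.0214],
    [0.0246, 0.0028, -0.0214],
    [0.0246, 0.0028, -0.0214],
    [0.0246, 0.0028, -0.0214],
    [0.0246, 0.0028, -0.0214],
    [0.0246, 0.0028, -0.0214],
    [0, 0, 0],
    [0, 0, 0]
  ],
  "turn": [0, 0, 0, 0, 0, 0, 0, 0, 0, 0, 0, 0, 0, 0, 0, 0, 0, 0, 0, 0]
}}

```text
time_s: 3.15
eef_pos: [555.2, 75.7, 180.3]
ee_rot: [0.706, -0.706, 0.034, -0.033]
force: [-1.0, 0.5, 0.3]
grip_width: 1.002
```

```bash
python3 go.py 552.5 75.3 44
python3 - <<'E'
from h import *
for c in('top','scene'): cap(c,c+'1.png')
a=cv2.imread('pics/top1.png')[120:240,110:270];b=cv2.imread('pics/scene1.png')[50:200,230:390]
cv2.imwrite('pics/crop1.png',np.hstack([cv2.resize(a,(400,300)),cv2.resize(b,(400,300))]))
E
```

```text
t 3.15 pos [555.2  75.7 180.3] yaw -5.46 down [-0.001  0.    -1.   ] j [-0.07  0.43  1.46  0.    1.25  0.02] grip 1.0015946109824017 F [-1.   0.5  0.3]
tool shift mm [ -2.5 136.3  -0.7]
```

View pics/crop1.png

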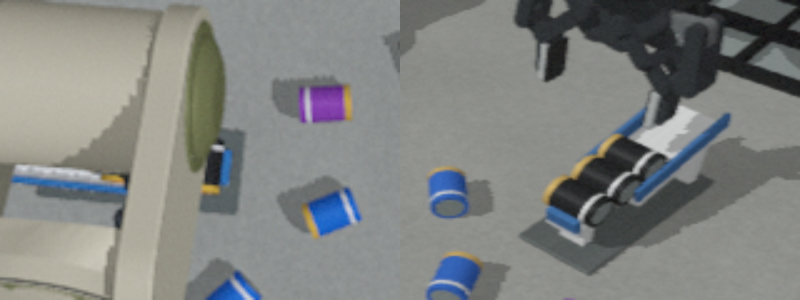

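Call:
{"method": "drive_tool", "body": {
  "gripper": [0, 0, 0, 0, 0, 0, 0, 0, 0, 0],
  "offset": [
    [-0.0025, 0.02, -0.0007],
    [0, 0.025, 0],
    [0, 0.025, 0],
    [0, 0.025, 0],
    [0, 0.02, 0],
    [0, 0.013, 0],
    [0, 0.01, 0],
    [0, 0, 0],
    [0, 0, 0],
    [0, 0, 0]
  ],
  "turn": [0, 0, 0, 0, 0, 0, 0, 0, 0, 0]
}}

```text
time_s: 4.08
eef_pos: [552.7, 76.6, 44.1]
ee_rot: [-0.706, 0.706, -0.033, 0.034]
force: [1.0, -0.3, 0.0]
grip_width: 0.999
```

```bash
python3 go.py 552.5 75.3 42
python3 - <<'E'
from h import *
p,d=cap('scene','scene2.png')
a=p[100:190,250:370,::-1]
cv2.imwrite('pics/crop2.png',cv2.resize(a,(800,600)))
E
```

```text
t 4.0833 pos [552.7  76.6  44.1] yaw -5.47 down [ 0.002 -0.    -1.   ] j [-0.07  0.6   1.6  -0.    0.94  0.02] grip 0.9986973608993177 F [ 1.  -0.3  0. ]
tool shift mm [-0.1  2.1 -1.3]
```

View pics/crop2.png

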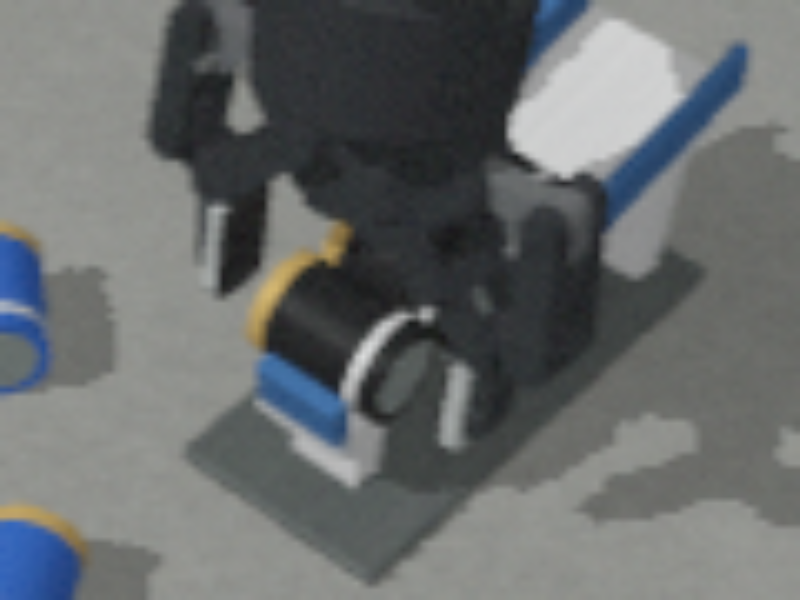

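The fingers straddle the end head (crop: head end at (400,380), near pad at (455,400), in line with the head's axis). I close.

Call:
{"method": "drive_tool", "body": {
  "gripper": [0, 0.4, 1, 1, 1, 1, 1, 1, 1, 1, 1, 1],
  "offset": [
    [0, 0.002, -0.0008],
    [0, 0, 0],
    [0, 0, 0],
    [0, 0, 0],
    [0, 0, 0],
    [0, 0, 0],
    [0, 0, 0],
    [0, 0, 0],
    [0, 0, 0],
    [0, 0, 0],
    [0, 0, 0],
    [0, 0, 0]
  ],
  "turn": [0, 0, 0, 0, 0, 0, 0, 0, 0, 0, 0, 0],
  "force": 40
}}

```text
time_s: 5.13
eef_pos: [552.3, 75.5, 41.2]
ee_rot: [-0.706, 0.706, -0.034, 0.034]
force: [-0.8, -0.5, 6.2]
grip_width: 0.561
```

```bash
python3 go.py 552.5 75.3 42
python3 - <<'E'
from h import *
p,d=cap('scene','scene3.png')
a=p[100:190,250:370,::-1]
cv2.imwrite('pics/crop3.png',cv2.resize(a,(800,600)))
E
```

```text
t 5.1333 pos [552.3  75.5  41.2] yaw -5.52 down [ 0. -0. -1.] j [-0.07  0.6   1.6  -0.    0.94  0.02] grip 0.5607270688961646 F [-0.8 -0.5  6.2]
tool shift mm [ 0.2 -0.8 -0.2]
```

View pics/crop3.png

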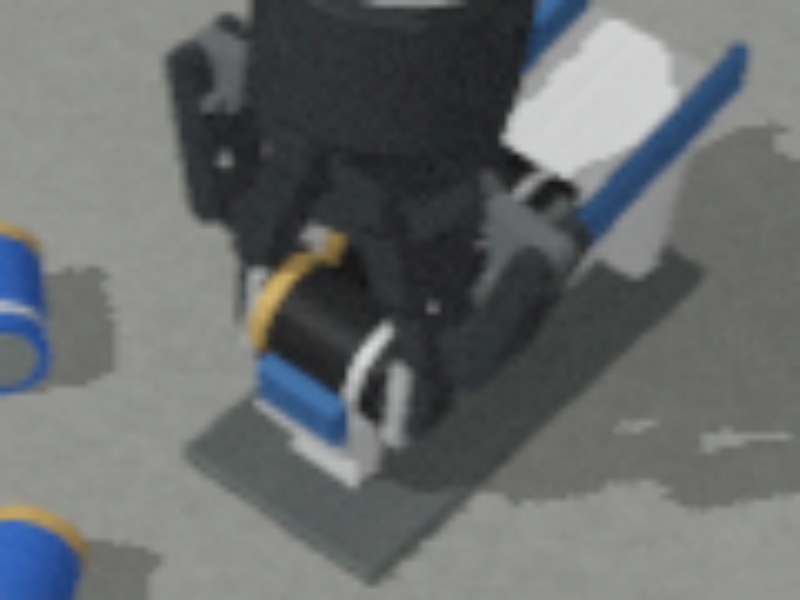

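Gripped at 47.7 mm opening, which matches 48 mm. I lift straight up.

Call:
{"method": "drive_tool", "body": {
  "gripper": [1, 1, 1, 1, 1, 1, 1, 1, 1, 1, 1, 1, 1, 1],
  "offset": [
    [0, -0.004, 0],
    [0, -0.006, 0],
    [0, -0.008, 0],
    [0, -0.01, 0],
    [0, -0.01, 0],
    [0, -0.01, 0],
    [0, -0.015, 0],
    [0, -0.015, 0],
    [0, -0.02, 0],
    [0, -0.02, 0],
    [0, -0.02, 0],
    [0, 0, 0],
    [0, 0, 0],
    [0, 0, 0]
  ],
  "turn": [0, 0, 0, 0, 0, 0, 0, 0, 0, 0, 0, 0, 0, 0]
}}

```text
time_s: 6.35
eef_pos: [551.7, 75.6, 178.3]
ee_rot: [0.706, -0.706, 0.034, -0.034]
force: [-1.1, -0.2, -1.0]
grip_width: 0.559
```

```bash
python3 go.py
python3 - <<'E'
from h import *
p,d=cap('scene','scene4.png')
a=p[50:200,220:420,::-1]
cv2.imwrite('pics/crop4.png',cv2.resize(a,(800,600)))
E
```

```text
t 6.35 pos [551.7  75.6 178.3] yaw -5.52 down [-0.001  0.    -1.   ] j [-0.07  0.43  1.48  0.    1.24  0.02] grip 0.5585823218916579 F [-1.1 -0.2 -1. ]
```

View pics/crop4.png

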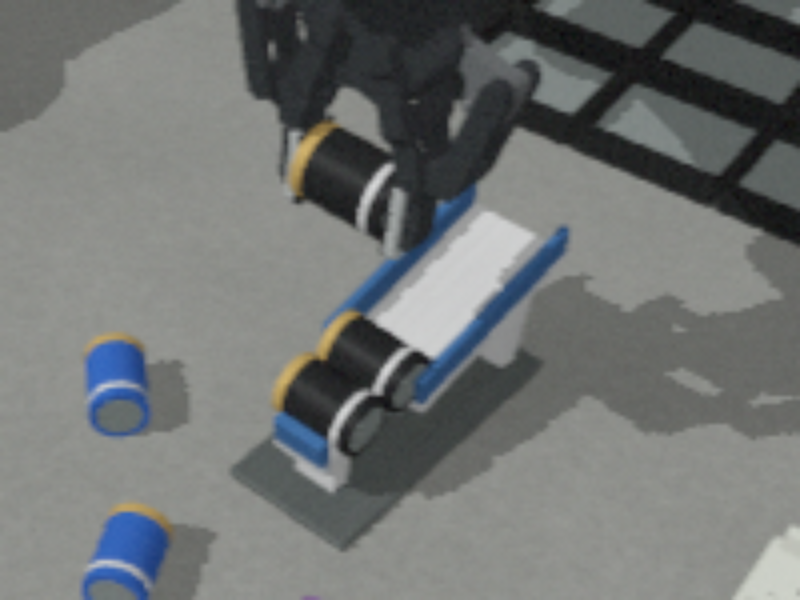

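Held level, and the next head (crop (330,400)) has rolled to the stop. I turn by 64.8 degrees.

Call:
{"method": "drive_tool", "body": {
  "gripper": [1, 1, 1, 1, 1, 1, 1, 1, 1, 1, 1, 1],
  "offset": [
    [0, 0, 0],
    [0, 0, 0],
    [0, 0, 0],
    [0, 0, 0],
    [0, 0, 0],
    [0, 0, 0],
    [0, 0, 0],
    [0, 0, 0],
    [0, 0, 0],
    [0, 0, 0],
    [0, 0, 0],
    [0, 0, 0]
  ],
  "turn": [4, 6.5, 6.5, 6.5, 6.5, 6.5, 6.5, 6.5, 6.5, 6.5, 2.3, 0]
}}

```text
time_s: 7.4
eef_pos: [551.7, 75.6, 177.9]
ee_rot: [-0.577, 0.578, -0.408, 0.407]
force: [-0.8, -0.4, -0.5]
grip_width: 0.557
```

```bash
python3 go.py 646.7 -182.2 120
```

```text
t 7.4 pos [551.7  75.6 177.9] yaw -70.4 down [-0.002  0.    -1.   ] j [-0.07  0.43  1.48  0.    1.24  1.15] grip 0.5568505051103049 F [-0.8 -0.4 -0.5]
tool shift mm [274.8  57.6   3.1]
```

Call:
{"method": "drive_tool", "body": {
  "gripper": [1, 1, 1, 1, 1, 1, 1, 1, 1, 1, 1, 1, 1, 1, 1],
  "offset": [
    [0.012, 0, 0.001],
    [0.022, 0, 0.001],
    [0.025, 0, 0.001],
    [0.025, 0, 0],
    [0.025, 0, 0],
    [0.025, 0.007, 0],
    [0.025, 0.01, 0],
    [0.025, 0.01, 0],
    [0.025, 0.01, 0],
    [0.025, 0.01, 0],
    [0.025, 0.01, 0],
    [0.016, 0, 0],
    [0, 0, 0],
    [0, 0, 0],
    [0, 0, 0]
  ],
  "turn": [0, 0, 0, 0, 0, 0, 0, 0, 0, 0, 0, 0, 0, 0, 0]
}}

```text
time_s: 8.65
eef_pos: [647.3, -182.1, 121.7]
ee_rot: [0.578, -0.578, 0.407, -0.407]
force: [-0.0, 0.3, -1.5]
grip_width: 0.56
```

```bash
python3 go.py 646.7 -182.2 16
python3 - <<'E'
from h import *
p,d=cap('scene','scene5.png')
a=p[180:345,170:390,::-1]
cv2.imwrite('pics/crop5.png',cv2.resize(a,(800,600)))
E
```

```text
t 8.65 pos [ 647.3 -182.1  121.7] yaw -70.26 down [-0.  0. -1.] j [-0.45  0.73  1.13  0.    1.28  0.78] grip 0.560323108579937 F [-0.   0.3 -1.5]
tool shift mm [-1.000e-01  1.057e+02 -6.000e-01]
```

View pics/crop5.png

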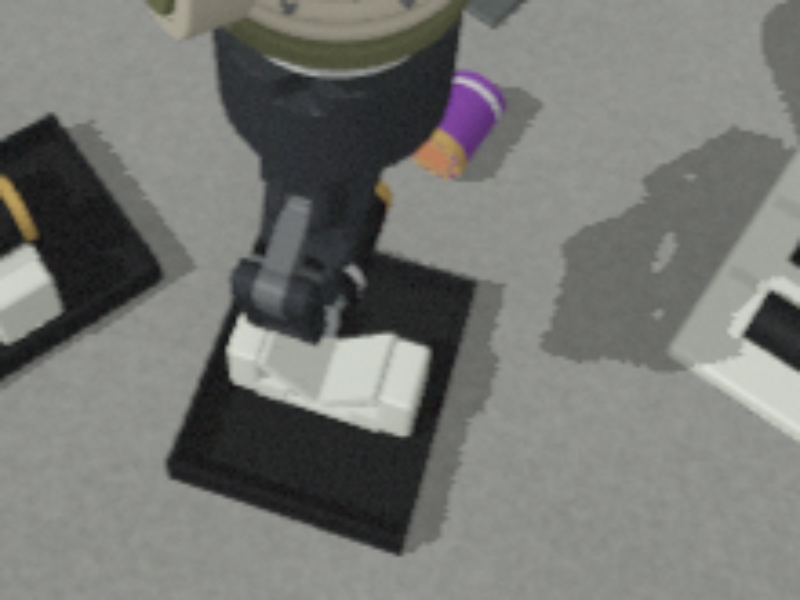

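Call:
{"method": "drive_tool", "body": {
  "gripper": [1, 1, 1, 1, 1, 1, 1, 1, 1, 1],
  "offset": [
    [0, 0.015, -0.0006],
    [0, 0.02, 0],
    [0, 0.02, 0],
    [0, 0.02, 0],
    [0, 0.012, 0],
    [0, 0.007, 0],
    [0, 0.003, 0],
    [0, 0, 0],
    [0, 0, 0],
    [0, 0, 0]
  ],
  "turn": [0, 0, 0, 0, 0, 0, 0, 0, 0, 0]
}}

```text
time_s: 9.53
eef_pos: [647.5, -182.8, 26.1]
ee_rot: [0.578, -0.578, 0.406, -0.408]
force: [-0.7, -0.3, -0.1]
grip_width: 0.555
```

```bash
python3 go.py 646.7 -182.2 16
python3 - <<'E'
from h import *
p,d=cap('scene','scene6.png')
a=p[220:325,190:330,::-1]
cv2.imwrite('pics/crop6.png',cv2.resize(a,(800,600)))
E
```

```text
t 9.5333 pos [ 647.5 -182.8   26.1] yaw -70.31 down [ 0.002 -0.001 -1.   ] j [-0.45  0.83  1.21  0.    1.1   0.78] grip 0.555225708693154 F [-0.7 -0.3 -0.1]
tool shift mm [-0.8 10.1 -0.6]
```

View pics/crop6.png

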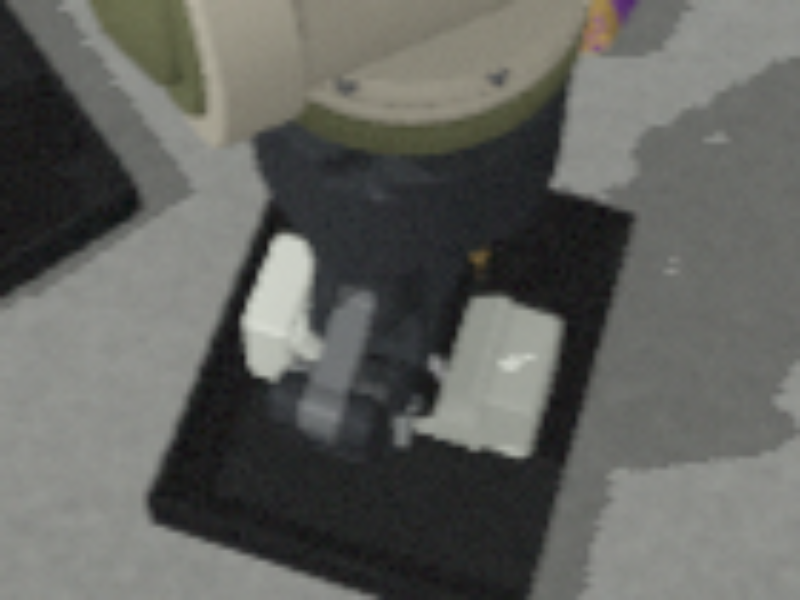

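Call:
{"method": "drive_tool", "body": {
  "gripper": [1, 1, 1, 1, 1, 1, 1],
  "offset": [
    [0, 0.002, -0.0005],
    [0, 0.002, 0],
    [0, 0.002, 0],
    [0, 0.001, 0],
    [0, 0, 0],
    [0, 0, 0],
    [0, 0, 0]
  ],
  "turn": [0, 0, 0, 0, 0, 0, 0]
}}

```text
time_s: 10.17
eef_pos: [646.6, -182.7, 17.9]
ee_rot: [0.578, -0.578, 0.407, -0.407]
force: [0.1, -0.1, -0.7]
grip_width: 0.556
```

Call:
{"method": "drive_tool", "body": {
  "gripper": [1, 1, 1, 1],
  "offset": [
    [0, 0.001, 0],
    [0, 0.0005, 0],
    [0, 0, 0],
    [0, 0, 0]
  ],
  "turn": [0, 0, 0, 0]
}}

```text
time_s: 10.5
eef_pos: [646.5, -182.7, 16.4]
ee_rot: [-0.578, 0.578, -0.407, 0.407]
force: [0.2, -0.8, -1.2]
grip_width: 0.558
```

Call:
{"method": "drive_tool", "body": {
  "gripper": [1, 1, 1, 1],
  "offset": [
    [0, 0.0008, 0],
    [0, 0.0004, 0],
    [0, 0, 0],
    [0, 0, 0]
  ],
  "turn": [0, 0, 0, 0]
}}

```text
time_s: 10.83
eef_pos: [646.5, -182.8, 16.2]
ee_rot: [-0.578, 0.578, -0.407, 0.407]
force: [-4.2, 0.4, 7.7]
grip_width: 0.557
```

Call:
{"method": "drive_tool", "body": {
  "gripper": [1, 1, 1, 1],
  "offset": [
    [0, 0.0003, -0.0006],
    [0, 0, 0],
    [0, 0, 0],
    [0, 0, 0]
  ],
  "turn": [0, 0, 0, 0],
  "force": 20
}}

```text
time_s: 11.17
eef_pos: [646.5, -182.8, 16.2]
ee_rot: [0.578, -0.578, 0.407, -0.408]
force: [-2.3, 2.6, 8.2]
grip_width: 0.559
```

The tool no longer goes down and about 8 N pushes up, so the head is seated. I release.

Call:
{"method": "drive_tool", "body": {
  "gripper": [0.4, 0.38, 0.35, 0.3, 0.25, 0.2, 0.15, 0.1, 0.1, 0.1, 0.1],
  "offset": [
    [0, 0, 0],
    [0, 0, 0],
    [0, 0, 0],
    [0, 0, 0],
    [0, 0, 0],
    [0, 0, 0],
    [0, 0, 0],
    [0, 0, 0],
    [0, 0, 0],
    [0, 0, 0],
    [0, 0, 0]
  ],
  "turn": [0, 0, 0, 0, 0, 0, 0, 0, 0, 0, 0]
}}

```text
time_s: 12.08
eef_pos: [646.0, -183.0, 14.9]
ee_rot: [-0.578, 0.578, -0.407, 0.407]
force: [0.0, 1.2, 0.0]
grip_width: 0.9
```

Call:
{"method": "drive_tool", "body": {
  "gripper": [0.1, 0.1, 0.1, 0.1, 0.1, 0.1, 0.1, 0.1, 0.1, 0.1, 0.1, 0.1],
  "offset": [
    [0, -0.005, 0],
    [0, -0.01, 0],
    [0, -0.015, 0],
    [0, -0.02, 0],
    [0, -0.025, 0],
    [0, -0.025, 0],
    [0, -0.025, 0],
    [0, -0.025, 0],
    [0, -0.025, 0],
    [0, 0, 0],
    [0, 0, 0],
    [0, 0, 0]
  ],
  "turn": [0, 0, 0, 0, 0, 0, 0, 0, 0, 0, 0, 0]
}}

```text
time_s: 13.08
eef_pos: [645.7, -182.8, 189.8]
ee_rot: [-0.578, 0.578, -0.407, 0.407]
force: [0.2, 0.3, 0.0]
grip_width: 0.899
```

```bash
python3 go.py
python3 - <<'E'
from h import *
p,d=cap('scene','scene7.png')
a=p[180:345,170:390,::-1]; b=p[80:245,200:420,::-1]
cv2.imwrite('pics/crop7.png',np.hstack([cv2.resize(a,(400,300)),cv2.resize(b,(400,300))]))
for r in ctrl.pinpoint('scene','head_end'): print(round(r['score'],2),w('scene',r['centre']).round(1))
P=cloud('scene',d)
near=(d>0)&(np.hypot(P[...,0]-645,P[...,1]+182)<12)&(P[...,2]<70); print(near.sum(),np.percentile(P[near][:,2],[50,98]) if near.sum() else '')
E
```

```text
t 13.0833 pos [ 645.7 -182.8  189.8] yaw -70.32 down [-0.  0. -1.] j [-0.45  0.67  1.05 -0.    1.42  0.78] grip 0.8991047553797191 F [0.2 0.3 0. ]
0.77 [613.3 -29.8  12.9]
160 [55.73972817 58.00303853]
```

View pics/crop7.png

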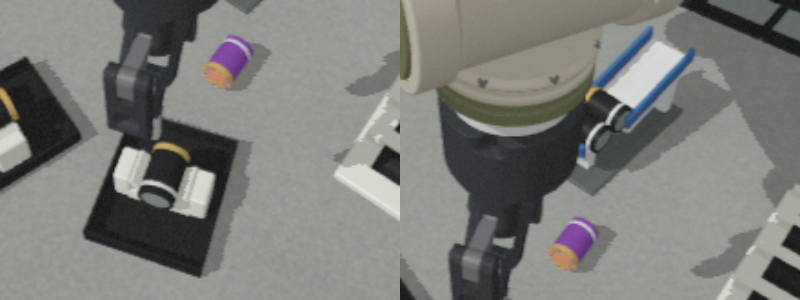

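The head lies in the groove with its top at about 57 mm, as expected for a seated head (40+17). The two remaining heads are on the track with one at the stop, and the tool is clear.

```bash
python3 -c "
from rig import ctrl
print(ctrl.finish_job())"
```

```text
the job is handed in; nothing more can be done
None
```

The torch head from the stop now lies in the groove of the empty tray's white cradle. I set it down, let go and handed the job in at about 13 s.

**How it went:** I pinched the head across its ends; the gripper read about 47.7 mm for a 48 mm head. After lifting it straight up, I turned it to the groove and lowered it in small steps until about 8 N pushed back. Then I opened the fingers and backed off.

**Last checks:**
- The top of the head measured about 56–58 mm high, against 57 mm for a seated head.
- In the picture it lies along the groove, standing out at both ends. I judged this by eye and did not measure it.
- The next head has rolled to the stop with the third behind it.
- The tool was 190 mm up and touching nothing.

**Disagreements:**
- The two cameras differed by about 3–4 mm on both the head and the cradle, so I used the mean.
- At touchdown there was a sideways force of about 4 N from the groove wall, so I shifted the head about 0.6 mm before letting go.
- In the final picture the network reported only the purple look-alike as `head_end` and missed the seated head, so the seating check rests on depth and the picture.

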